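Hold the calibration slide flush on the mask aligner's tilted stage

ROBOT

A 7-joint arm with a two-finger parallel gripper is mounted at the origin on the work surface. World frame = base frame: x ahead of the robot, y to its left, z up, the work surface at z = 0. Lengths are in m, angles in rad, forces in N, time in s.
With the tool pointing down it reaches from about 0.425 to 0.925 m from the base axis. Payload 6.8 kg.
Tool frame: the origin (TCP) lies on the centre line of the jaws, within the pads' length; the fingertips stand 8 mm ahead of it and the grasp point (between the pads) lies 11 mm behind it (bot.tips_ahead is the distance from the TCP to the fingertips, in m); z points along the fingers, y is the line along which they close (so a half turn about z gives the same grasp; the last joint's range is limited). The gripper opens to 85 mm and grips with 20 to 120 N. Pads are 22 mm wide; open, the fingers measure 114 mm over their backs; the gripper's body (76 mm by 85 mm) begins 54 mm behind the grasp point. The pads swing forward as they close: fully open they stand 13 mm farther back than shut.
Start: joints at [1.229, 0.477, 0.022, 1.555, -0.011, 1.109, -0.083], TCP at [0.156, -0.657, 0.239] pointing down, gripper open.
Joint ranges: [-2.96, 2.96], [-0.34, 2.1], [-1.41, 1.46], [0.24, 2.44], [-1.37, 4.51], [0.17, 1.92], [-2.96, 2.96]. Speed limits (rad/s): [2.39, 2.39, 3.14, 3.14, 3.14, 3.14, 3.14].

INTERFACE

Orientations are given as a unit quaternion [w, x, y, z].
In Python, from station import bot gives the robot as it stands.
- The arm moves only by the tool send_rows, never from a script. Its argument "deltas" is text: rows parted by semicolons, each of 4 numbers parted by spaces: the shift along the tool's x, y, z in m, then the turn about the tool's z in degrees. In form: x y z spin; .... A call has 1 to 5 rows; each row is the pose to reach, as a shift and turn from the pose commanded when the call began, along the tool's axes at that moment; what a row does not reach only later rows make up. A row lasts 1/10 s, in which the tool goes at most 50 mm and 8.59 degrees, less where a joint would pass 70% of its speed; a pose out of reach is approached as far as the arm can. A call with a gripper value outside its range is refused whole. "claw" is the opening, from 0 (shut) to 1 (fully open), set as the call begins (left out, the last holds). The fingers move at their own pace and stop on an object; "force" is the grip in N (left out, the last holds). Time passes only in rows, so rows that repeat a pose let the fingers close. It gives the time, the measured TCP pose, the force, the opening and the grip force at its end, in the units of the state.
- bot.get_obs(): the state, without advancing time (a new reading comes with each control period).
- bot.read_camera(name): name is "scene" or "top" or "wrist"; returns a dict with "img" (480x640x3 uint8, red, green, blue), "depth" (480x640 float32, m along the optical axis (not along the pixel's ray), 0 where there is no reading), "fx", "fy", "cx", "cy" (pixels), "camera_from_world" (4x4, takes a point from world to camera coordinates). Camera axes: x right, y up, looking along -z (the intrinsics and any distortion apply to the point x, -y, -z); pixel columns grow to the right and rows downward; lengths in m; the calibration is good to about 2 mm. A picture is of the moment at which its call begins.
- bot.hand_in(): hands the job in; it is judged then, once.
Trained networks look in a picture, given as the dict that the camera call returned (one of the last four; its "shot" number tells which), for a name from the list of things; names that differ only in an ending like _2 or _b are one class to them, and where a whole thing is asked for, a point or a joint stands for the part that bears it (a point fixed in the world has none). Each returns a list of dicts, best first, with "confidence" (0 to 1); they miss things now and then, are a little off and sometimes report something else, mostly with a low value. They report only what shows in the picture. A call takes as long as a camera call. They do not tell look-alikes from the thing itself.
- bot.masks_of(picture, query): "mask" (480x640 bool, what is visible of it).
- bot.landmark_of(picture, query): "xyz" ([x, y, z] in m, in world coordinates, good to about 4 mm: a listed point, or the origin of a listed thing).
The state is a dict: "t": time; "q": joint angles; "joint_vel": joint speeds; "joint_torque": joint torques, N m; "eef_pos": TCP position; "tool_rot": TCP orientation; "contact_force": force on the tool from outside, world axes, zero at the start; "torque": the same for the moment, N m; "gripper_width": opening from 0.0 (shut) to 1.0 (fully open); "grasp_force": force on a finger pad.
Only numpy, scipy, OpenCV 4.12 (cv2) and the standard library are available. Lean on these libraries where they do the work, as an engineer would, in place of code of your own. Each camera call takes 0.05 s, during which the arm holds its last target. There are 200 camera calls.

TASK

Pick the calibration slide up by its orange grip, clear of its blue rest, and bring it down gently, without ramming it, onto the sloped black stage face: tilted to lie flush on the face, centred in the red outline with its long side along the long side of the outline. Press it straight in until the sprung face is about half way down its travel, and finish while still gripping the slide and holding it there, flush and still. Leave the stage's place and tilt and everything else on the bench as they are.

Things in the scene. Friction and masses are not known exactly. Their poses are not given: they have to be found in the camera images.
- slide: The calibration slide: aluminium plate 80 (x) x 55 (y) x 6 (z) mm, with an upright orange plastic grip fin on its middle, 32 (x) x 14 (y) mm and 40 mm high, its top 46 mm above the underside; about 0.1 kg. Origin at the centre of the plate's underside, z up out of the fin. It starts lying flat on the blue rest, its underside 14 mm above the table.
- slide_grip (a point): Point inside the orange fin, 30 mm above the plate's underside on its centre line: where to pinch it, across its 14 mm (along the slide's y). Axes as the slide's.
- rest: Blue rest block, 110 (x) x 85 (y) x 14 mm high, fixed, with a white strip 8 mm wide and 4 mm high along each of its two 85 mm ends (94 mm clear between them). Origin at the centre of its underside.
- stage: Tilting stage, fixed: black base 140 x 140 x 12 mm, two steel cheeks 50 (x) x 8 x 104 mm high at y = +-60, a micrometer low on its +y side to y = +108 mm. Origin: underside centre. Between the cheeks a frame tilts about y, 85 mm up, clamped too stiff for a hand to move, at 0.2 to 0.5 rad, different each time; the face leans to -x (to the robot), its +x end the higher.
- face_center (a point): Centre of the stage's sloped black face, on its surface, 25 mm out from the tilt axis: a plate 110 (x, up the slope) x 90 (y) x 8 mm with a thin red outline 95 x 69 mm. x runs up the slope, y level, z straight out of the face. The face is sprung and moves only along its own z, this point with it.
- sprung_face (a joint): How far the sprung face is pushed in along its normal, m: 0 free, 0.010 fully in, against its stop. The spring starts to give at about 3 N; half way takes about 6 to 7 N, fully in about 10 N.
- frame_edge (a point): Middle of the lower (-x) edge of the clamped steel tilt frame beneath the sprung face, 55 mm from the tilt axis; it must not move.
- loupe: Black loupe standing on the table, 42 mm across, 40 mm high; leave alone. Origin at the underside's centre.
- blank: Amber glass blank, 65 x 65 x 5 mm, flat on the table; leave alone.
- carrier: White round wafer carrier, 84 mm across, 30 mm high; leave alone.
- tweezers: Steel tweezers lying flat, 110 mm long, 8 mm high; leave alone.
- driver: Screwdriver with a red handle, lying, 160 mm long; leave alone.
- bottle: Amber bottle, 56 mm across, 110 mm high; leave alone.
- gauge_weight: Brass weight with a knob, 36 mm across, 44 mm high; leave alone.
There are look-alikes about, which are no part of the job. What is shaped like the slide but turquoise is not meant. Of the things that look like the rest, take the one that is farthest to the robot's right at the start.

How it is judged:
On the way:
1. the slide is lifted by its grip clear of the rest (contact force between the fingers and slide above 2 N and distance between the grasp point and slide_grip below 0.028 m and height (world z) of slide above 0.035 m and contact force between slide and rest below 0.05 N and contact force between slide and stage below 0.05 N), for 0.2 s.
At the end, for the whole second after the job is handed in: Slide gripped by its fin (grasp point within 28 mm of the grip point, over 2 N), still (10 mm/s), flush on the face (0.05 rad, 3 mm), centred within 10 mm each way, long side within 0.15 rad of the outline's, sprung face pushed in 2.5 to 7.8 mm of 10 (contact force between the fingers and slide above 2 N and distance between the grasp point and slide_grip below 0.028 m and angle between the z axis of slide and the z axis of face_center, either way round below 0.05 rad and angle between slide's own z axis and vertical below 0.8 rad and z of slide in the frame of face_center between -0.003 and 0.003 m and angle between the x axis of slide and the x axis of face_center, either way round below 0.15 rad and x of slide in the frame of face_center between -0.01 and 0.01 m and y of slide in the frame of face_center between -0.01 and 0.01 m and value of joint sprung_face between 0.0025 and 0.0078 m and linear speed of slide below 0.01 m/s); the arm keeps its last pose, push and grip.
It fails at once if the slide is rammed onto the stage (over 25 N) (contact force between slide and stage above 25 N).
It fails at once if the stage's clamped tilt is shifted (its frame's edge moved over 4 mm) (distance of frame_edge from where it was at the start of the episode above 0.004 m).
It fails at once if another thing on the bench is disturbed (moved over 20 mm) (distance of any of loupe, blank, carrier, tweezers, driver, bottle, gauge_weight from where it was at the start of the episode above 0.02 m).
It also fails if it takes over 42 s, if anything falls off the work surface, if the arm or the gripper's body presses on something with over 40 N, if the wrist force passes 120 N, or if a joint passes its speed limit or range.

## Working session

There is one attempt and no reset: what is moved stays moved. The work goes in short steps, Python scripts to look and compute and a tool call to move; the robot and the scene stay as the last step left them, time stands still between calls to the robot, and variables do not carry over. Pictures are saved under pics/ and viewed, at most 10 in all, crops included, and the job is handed in when it is done.

Besides the shell and the picture viewer there is one more tool, called after "Emit:" as name(argument=value, ...) on one line, values as JSON. send_rows: Moves the arm, as the interface text tells. Its arguments: {"type":"object","properties":{"deltas":{"type":"string"},"claw":{"type":"number"},"force":{"type":"number"}},"required":["deltas"]}

```bash
mkdir -p pics && cat > h.py <<'E'
import numpy as np,cv2
from station import bot
def save(p,n,box=None,s=1):
    im=p["img"][:,:,::-1]
    if box: im=im[box[1]:box[3],box[0]:box[2]]
    cv2.imwrite("pics/"+n,cv2.resize(im,None,fx=s,fy=s,interpolation=cv2.INTER_CUBIC))
def world(p):
    v,u=np.mgrid[:480,:640];d=p["depth"]
    c=np.stack([(u-p["cx"])/p["fx"]*d,-(v-p["cy"])/p["fy"]*d,-d,np.ones_like(d)],-1)
    return (c@np.linalg.inv(p["camera_from_world"]).T)[...,:3]
def pix(p,X):
    c=p["camera_from_world"]@np.r_[X,1]
    return np.round([p["cx"]+p["fx"]*c[0]/-c[2],p["cy"]-p["fy"]*c[1]/-c[2]]).astype(int)
E
python3 - <<'E'
from h import *
np.set_printoptions(precision=4,suppress=True)
o=bot.get_obs();print(o["t"],o["eef_pos"],o["tool_rot"],o["contact_force"],o["gripper_width"])
for n in ["top","scene"]:
    p=bot.read_camera(n);save(p,n+"1.png")
    print(n,np.linalg.inv(p["camera_from_world"])[:3,3])
    for q in ["slide","slide_grip","rest","stage","face_center","frame_edge"]:
        for r in bot.landmark_of(p,q): print(q,np.array(r["xyz"]),round(r["confidence"],2),pix(p,r["xyz"]))
E
```

```text
0.0 [ 0.1562 -0.6561  0.2383] [-0.0009  0.9932  0.1166 -0.0002] [0.114  0.6793 0.5306] 0.9999220363889384
top [0.426  0.0126 1.4226]
slide [ 0.3899  0.239  -0.001 ] 0.95 [237 303]
slide [0.5445 0.2512 0.0092] 0.57 [235 252]
slide [ 0.7732  0.0456 -0.0036] 0.48 [305 180]
slide_grip [0.5483 0.2492 0.0475] 0.8 [234 249]
slide_grip [0.3925 0.2378 0.0266] 0.58 [236 303]
rest [ 0.6278  0.4281 -0.0021] 0.65 [179 223]
stage [ 0.5588 -0.2221 -0.0006] 0.95 [391 251]
face_center [ 0.4348 -0.4086  0.0025] 0.74 [453 293]
face_center [ 0.5546 -0.2166  0.1092] 0.72 [396 249]
frame_edge [ 0.5069 -0.205   0.0668] 0.95 [389 267]
frame_edge [ 0.4299 -0.0128 -0.0047] 0.24 [322 292]
scene [ 1.0208 -0.6394  0.7761]
slide [0.5411 0.2517 0.0149] 0.95 [358 212]
slide [ 0.5556 -0.2178  0.1082] 0.72 [245 296]
slide [ 0.3922  0.2356 -0.0024] 0.62 [311 202]
slide_grip [0.5436 0.2493 0.0404] 0.6 [359 205]
rest [0.6239 0.4309 0.005 ] 0.81 [413 194]
rest [ 0.5431  0.2571 -0.0019] 0.69 [359 216]
stage [ 0.5631 -0.2214  0.0064] 0.91 [252 331]
stage [ 0.4298 -0.0211  0.0047] 0.46 [264 255]
face_center [ 0.557  -0.2179  0.1115] 0.67 [246 295]
face_center [ 0.5403  0.2547 -0.0007] 0.21 [358 216]
frame_edge [ 0.5114 -0.2028  0.0667] 0.85 [236 296]
```

View pics/top1.png

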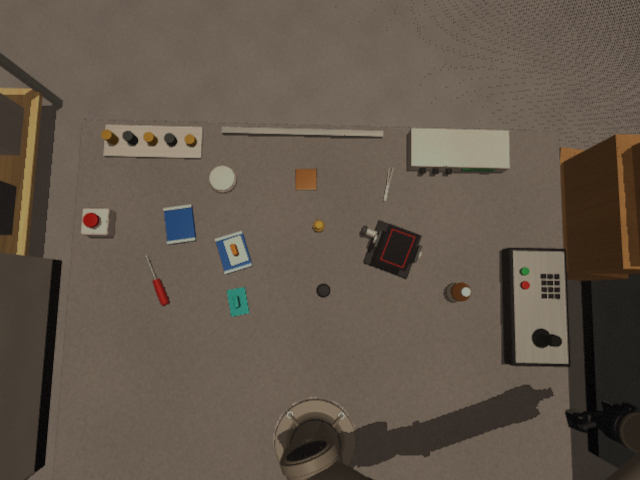

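View pics/scene1.png

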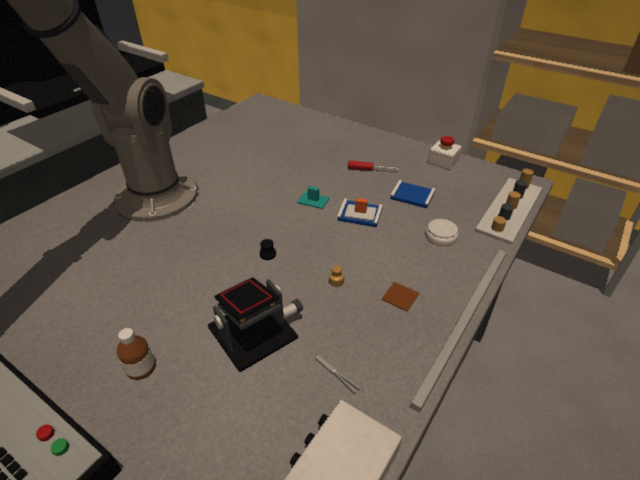

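Two candidates for the rest: blue with slide at top-pixel (234,252), and empty blue at (179,224). The first has y≈0.25, further right than 0.43, and it carries the slide with the orange fin; the turquoise one at (238,302) is the look-alike. I'll confirm in an enlarged crop and measure.

```bash
python3 - <<'E'
from h import *
np.set_printoptions(precision=4,suppress=True)
P={}
for n in ["top","scene"]:
    p=P[n]=bot.read_camera(n);W=world(p);im=p["img"].astype(int);hsv=cv2.cvtColor(p["img"],cv2.COLOR_RGB2HSV)
    print(n,p["fx"])
    g=np.array([.545,.25,.03]);near=np.linalg.norm(W[...,:2]-g[:2],axis=-1)<.075
    blue=near&(hsv[...,0]>100)&(hsv[...,0]<130)&(hsv[...,1]>120)
    orange=near&(hsv[...,0]<20)&(hsv[...,1]>150)&(W[...,2]>.03)
    plate=near&(hsv[...,1]<80)&(W[...,2]>.012)
    for nm,m in [("blue",blue),("orange",orange),("plate",plate)]:
        X=W[m]; r=cv2.minAreaRect((X[:,:2]*1000).astype(np.float32))
        print(nm,m.sum(),"med",np.median(X,0),"zmax",np.percentile(X[:,2],[5,50,95]),"rect",r)
    # face plane
    f=np.linalg.norm(W-np.array([.556,-.218,.11]),axis=-1)<.036
    X=W[f];c=X.mean(0)
    for _ in range(3):
        u,s,vt=np.linalg.svd(X-X.mean(0),full_matrices=False);nn=vt[2]*np.sign(vt[2,2]);d=(X-X.mean(0))@nn;X=X[abs(d)<2.5*d.std()]
    print("face n",nn,"tilt",np.arccos(nn[2]),"az of -x lean",np.degrees(np.arctan2(-nn[1],-nn[0])),"c",X.mean(0),len(X),d.std())
    near=np.linalg.norm(W[...,:2]-np.array([.556,-.218]),axis=-1)<.08
    red=near&((hsv[...,0]<8)|(hsv[...,0]>172))&(hsv[...,1]>150)&(hsv[...,2]>80)&(W[...,2]>.07)
    X=W[red]; ex=np.cross([0,1,0],nn);ex=np.array([nn[2]*-nn[0],nn[2]*-nn[1],nn[0]**2+nn[1]**2]);ex/=np.linalg.norm(ex);ey=np.cross(nn,ex)
    o=X.mean(0);ab=np.c_[(X-o)@ex,(X-o)@ey]*1000
    r=cv2.minAreaRect(ab.astype(np.float32));print("red",len(X),"centre",o+ex*r[0][0]/1e3+ey*r[0][1]/1e3,"rect",r,"ex",ex)
    for q in ["face_center","slide_grip","stage","frame_edge"]: print(q,[(np.array(k["xyz"]),round(k["confidence"],2)) for k in bot.landmark_of(p,q)])
save(P["top"],"c1.png",(160,190,280,330),4)
im=P["scene"]["img"][180:330,200:420,::-1];cv2.imwrite("pics/c2.png",cv2.resize(im,None,fx=3.5,fy=3.5,interpolation=cv2.INTER_CUBIC))
E
```

```text
top 469.3281710072629
blue 271 med [0.5302 0.2795 0.0143] zmax [0.0091 0.0143 0.0187] rect ((543.8743286132812, 255.95596313476562), (90.46448516845703, 82.43443298339844), 18.242759704589844)
orange 53 med [0.5475 0.2463 0.0586] zmax [0.0415 0.0586 0.0648] rect ((547.0897827148438, 247.6941375732422), (29.573598861694336, 11.353621482849121), 21.616891860961914)
plate 638 med [0.5432 0.2488 0.0193] zmax [0.0136 0.0193 0.0249] rect ((541.5725708007812, 256.75567626953125), (110.65937042236328, 85.1828842163086), 18.60378074645996)
face n [-0.2799  0.0957  0.9552] tilt 0.3003463222192415 az of -x lean -18.87461831343737 c [ 0.5566 -0.2183  0.1091] 498 0.002480167352753239
red 168 centre [ 0.5573 -0.2208  0.11  ] rect ((-2.0318145751953125, -0.9652099609375), (97.32213592529297, 70.02103424072266), 0.3363646864891052) ex [ 0.9039 -0.309   0.2959]
face_center [(array([ 0.5515, -0.2193,  0.1082]), 0.71), (array([ 0.5609, -0.2216, -0.0038]), 0.57)]
slide_grip [(array([0.393 , 0.2386, 0.0312]), 0.87)]
stage [(array([ 0.5624, -0.2213,  0.0025]), 0.8)]
frame_edge [(array([ 0.5096, -0.2043,  
[... 479 characters left out ...]
.5218811035156), (110.22383117675781, 88.27024841308594), 18.685951232910156)
face n [-0.2769  0.0984  0.9559] tilt 0.29823300707076805 az of -x lean -19.567217759823365 c [ 0.5561 -0.2185  0.1109] 530 0.0007506441388780236
red 184 centre [ 0.5556 -0.2182  0.1111] rect ((-5.985485076904297, 2.483043670654297), (100.9321060180664, 70.70893096923828), 0.08607036620378494) ex [ 0.9007 -0.3201  0.2938]
face_center [(array([ 0.5564, -0.2157,  0.1105]), 0.93)]
slide_grip [(array([0.395 , 0.2452, 0.0305]), 0.82), (array([0.5451, 0.2473, 0.0422]), 0.58), (array([0.7748, 0.0435, 0.0031]), 0.16)]
stage [(array([ 0.5605, -0.2203,  0.0045]), 0.91)]
frame_edge [(array([ 0.51  , -0.1994,  0.0711]), 0.77)]
```

View pics/c1.png

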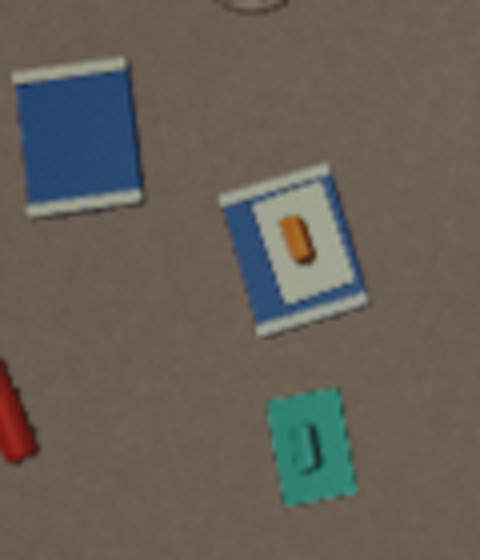

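View pics/c2.png

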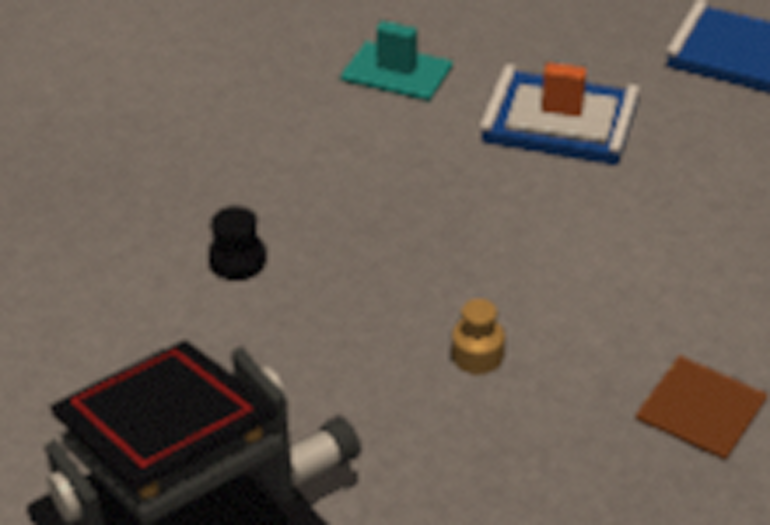

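The crops confirm it. The aluminium slide with the orange fin sits on the right-hand blue rest (fin at top pixel ≈ (234,250)). The turquoise copy is at (238,302) and the empty rest at (179,224). The stage face measures a tilt of 0.30 rad, with its x axis at yaw −19.3°. The slide's yaw is about +19°.

Moving above the slide.

Emit:
send_rows(deltas="0.036 -0.033 -0.004 0; 0.072 -0.066 -0.008 0; 0.108 -0.099 -0.012 0; 0.144 -0.132 -0.016 0; 0.180 -0.165 -0.02 0")

```text
t: 1.7
eef_pos: [0.2942, -0.4528, 0.2597]
tool_rot: [0.0, 0.993, 0.117, 0.0]
contact_force: [1.9, -0.4, -0.3]
gripper_width: 0.997
grasp_force: 0.0
```

Emit:
send_rows(deltas="0.036 -0.033 -0.004 0; 0.072 -0.066 -0.008 0; 0.108 -0.099 -0.012 0; 0.144 -0.132 -0.016 0; 0.180 -0.165 -0.02 0")

```text
t: 2.2
eef_pos: [0.431, -0.2506, 0.2799]
tool_rot: [0.0, 0.993, 0.117, 0.0]
contact_force: [0.9, -0.8, -0.4]
gripper_width: 0.999
grasp_force: 0.0
```

Emit:
send_rows(deltas="0.036 -0.033 0 0; 0.072 -0.066 0 0; 0.108 -0.099 0 0; 0.144 -0.132 0 0; 0.180 -0.165 0 0")

```text
t: 2.7
eef_pos: [0.5679, -0.0484, 0.2796]
tool_rot: [0.0, 0.993, 0.116, 0.0]
contact_force: [-0.1, 0.1, -0.5]
gripper_width: 0.999
grasp_force: 0.0
```

Emit:
send_rows(deltas="0.007 -0.046 0.01 0; 0.014 -0.092 0.02 -2; 0.021 -0.138 0.03 -4; 0.028 -0.184 0.04 -5; 0.035 -0.230 0.05 -5")

```text
t: 3.2
eef_pos: [0.5476, 0.1834, 0.2291]
tool_rot: [0.0, 0.987, 0.16, 0.0]
contact_force: [1.0, 0.1, -0.1]
gripper_width: 1.003
grasp_force: 0.0
```

```bash
cat >> h.py <<'E'
from scipy.spatial.transform import Rotation as R
def tool():
    o=bot.get_obs();q=o["tool_rot"];M=R.from_quat([q[1],q[2],q[3],q[0]]).as_matrix()
    return o,np.array(o["eef_pos"]),M
def go(X,yaw):
    o,p,M=tool();y=np.degrees(np.arctan2(M[1,0],M[0,0]));s=-(yaw-y)
    s=(s+90)%180-90
    print("t",round(o["t"],2),"tcp",p,"yaw",round(y,2),"tz",M[:,2],"-> shift",M.T@(np.array(X)-p),"spin",round(s,2),"F",np.array(o["contact_force"]),"grip",o["grasp_force"],"w",o["gripper_width"])
E
python3 - <<'E'
from h import *
np.set_printoptions(precision=4,suppress=True)
p=bot.read_camera("wrist");save(p,"w1.png");W=world(p);hsv=cv2.cvtColor(p["img"],cv2.COLOR_RGB2HSV)
near=np.linalg.norm(W[...,:2]-[.546,.249],axis=-1)<.03
m=near&(hsv[...,0]<20)&(hsv[...,1]>150)&(W[...,2]>.03)
X=W[m];print(len(X),np.percentile(X[:,2],[5,50,95]) if len(X) else 0)
T=X[X[:,2]>np.percentile(X[:,2],90)-.006];print("fin top",len(T),cv2.minAreaRect((T[:,:2]*1000).astype(np.float32)))
m=(np.linalg.norm(W[...,:2]-[.546,.249],axis=-1)<.06)&(hsv[...,1]<80)&(abs(W[...,2]-.02)<.0045);n,l,st,ce=cv2.connectedComponentsWithStats(m.astype(np.uint8))
k=1+np.argmax(st[1:,4]);X=W[l==k];print("plate",len(X),np.median(X[:,2]),cv2.minAreaRect((X[:,:2]*1000).astype(np.float32)))
for q in ["slide_grip","slide"]: print(q,[(np.array(k["xyz"]),round(k["confidence"],2)) for k in bot.landmark_of(p,q)])
go([.546,.249,.2],18.5)
E
```

```text
717 [0.0362 0.0593 0.0609]
fin top 550 ((546.7213134765625, 248.9772186279297), (31.65357780456543, 14.218165397644043), 19.98008155822754)
plate 3454 0.019846915013929378 ((546.3867797851562, 248.97952270507812), (79.97763061523438, 55.18532180786133), 20.938919067382812)
slide_grip [(array([0.5491, 0.246 , 0.0466]), 0.61)]
slide [(array([0.3993, 0.2408, 0.0037]), 0.85), (array([0.5472, 0.2493, 0.0129]), 0.84)]
t 3.35 tcp [0.5463 0.186  0.2288] yaw 18.8 tz [-0.0013  0.0015 -1.    ] -> shift [ 0.02   -0.0597  0.0289] spin 0.3 F [ 0.5684 -0.8266 -0.2553] grip 0.0 w 1.0010978064454201
```

View pics/w1.png

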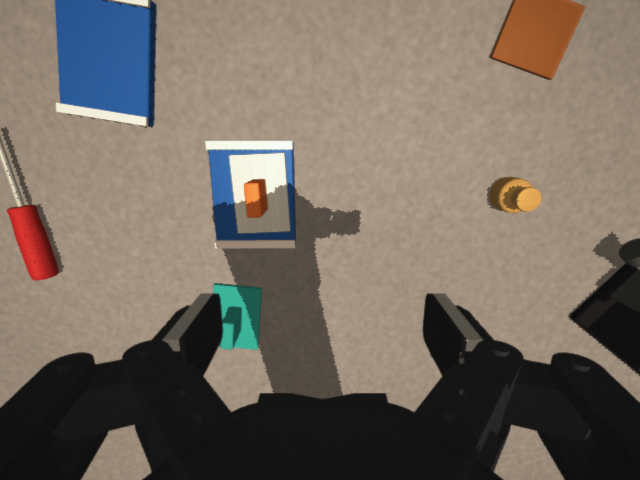

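Slide plate measured at 80×55 mm, centre (0.5465, 0.249), yaw ≈ 20.5°, fin top z = 0.060. All of this agrees with the given sizes.

Emit:
send_rows(deltas="0.0085 -0.025 0.036 -1.7; 0.0145 -0.042 0.072 -1.7; 0.0205 -0.0596 0.108 -1.7; 0.0205 -0.0596 0.129 -1.7; 0.0205 -0.0596 0.129 -1.7")

```text
t: 3.85
eef_pos: [0.547, 0.2426, 0.0973]
tool_rot: [0.001, 0.985, 0.174, -0.003]
contact_force: [0.9, -0.4, 0.1]
gripper_width: 1.005
grasp_force: 0.0
```

```bash
python3 - <<'E'
from h import *
np.set_printoptions(precision=4,suppress=True)
print(bot.tips_ahead)
go([.5465,.249,.038],20.5)
E
```

```text
0.008
t 3.85 tcp [0.547  0.2426 0.0973] yaw 20.05 tz [-0.0051 -0.0034 -1.    ] -> shift [ 0.0021 -0.0063  0.0592] spin -0.45 F [ 0.9349 -0.3782  0.0843] grip 0.0 w 1.0052859115978108
```

Emit:
send_rows(deltas="0 0 0.01 0; 0 0 0.02 0; 0 0 0.02 0")

```text
t: 4.15
eef_pos: [0.5486, 0.2437, 0.0799]
tool_rot: [0.0, 0.985, 0.174, -0.0]
contact_force: [-1.0, -0.9, -0.7]
gripper_width: 1.002
grasp_force: 0.0
```

```bash
python3 - <<'E'
from h import *
np.set_printoptions(precision=4,suppress=True)
go([.5465,.249,.038],20.5)
E
```

```text
t 4.15 tcp [0.5486 0.2437 0.0799] yaw 20.02 tz [-0.0003 -0.0008 -1.    ] -> shift [-0.0001 -0.0057  0.0419] spin -0.48 F [-0.9594 -0.8805 -0.7422] grip 0.0 w 1.0021014931583145
```

Emit:
send_rows(deltas="0 -0.0057 0.012 -0.5; 0 -0.0057 0.024 -0.5; 0 -0.0057 0.036 -0.5; 0 -0.0057 0.042 -0.5; 0 -0.0057 0.042 -0.5")

```text
t: 4.65
eef_pos: [0.5457, 0.2497, 0.0368]
tool_rot: [0.0, 0.984, 0.179, -0.001]
contact_force: [-0.7, -0.5, 0.8]
gripper_width: 1.0
grasp_force: 0.0
```

Emit:
send_rows(deltas="0 0 0 0; 0 0 0 0; 0 0 0 0; 0 0 0 0; 0 0 0 0", claw=0, force=30)

```text
t: 5.15
eef_pos: [0.5467, 0.2502, 0.0386]
tool_rot: [-0.0, 0.984, 0.179, 0.0]
contact_force: [-3.6, -1.1, 2.8]
gripper_width: 0.158
grasp_force: 29.7
```

Emit:
send_rows(deltas="0 0 0 0; 0 0 0 0; 0 0 0 0")

```text
t: 5.45
eef_pos: [0.5467, 0.2502, 0.0386]
tool_rot: [0.0, 0.984, 0.179, 0.0]
contact_force: [-0.7, -0.6, 4.7]
gripper_width: 0.16
grasp_force: 30.0
```

Gripped. Lifting straight up.

Emit:
send_rows(deltas="0 0 -0.01 0; 0 0 -0.03 0; 0 0 -0.06 0; 0 0 -0.1 0; 0 0 -0.14 0")

```text
t: 5.95
eef_pos: [0.5458, 0.25, 0.1797]
tool_rot: [0.0, 0.984, 0.179, -0.001]
contact_force: [1.2, 0.9, -1.3]
gripper_width: 0.159
grasp_force: 29.3
```

Emit:
send_rows(deltas="0 0 -0.04 0; 0 0 -0.06 0; 0 0 -0.06 0; 0 0 -0.06 0")

```text
t: 6.35
eef_pos: [0.5461, 0.2499, 0.2381]
tool_rot: [0.0, 0.984, 0.179, -0.0]
contact_force: [0.2, 0.3, -1.9]
gripper_width: 0.158
grasp_force: 29.3
```

```bash
python3 - <<'E'
from h import *
np.set_printoptions(precision=4,suppress=True)
p=bot.read_camera("wrist");save(p,"w2.png")
# hover: 60 mm above final along z
fc=np.array([.5562,-.2182,.110]);n=np.array([-.278,.097,.9556])
g=fc+.025*n;print("final grasp",g)
go([g[0],g[1],.24],-19.3)
E
```

```text
final grasp [ 0.5493 -0.2158  0.1339]
t 6.4 tcp [0.5457 0.2496 0.2371] yaw 20.6 tz [-0.0018 -0.0012 -1.    ] -> shift [-0.1604  0.4369 -0.0024] spin 39.9 F [-0.2216  0.1796 -0.8732] grip 29.28505450487137 w 0.15876132031985055
```

View pics/w2.png

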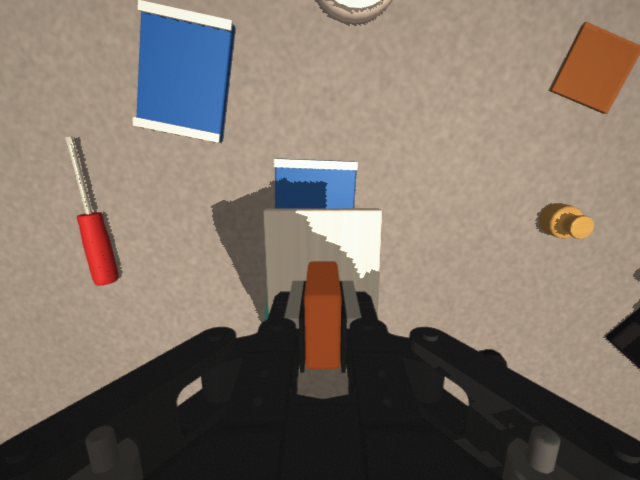

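The slide is square in the jaws and off the rest (plate at about (322,240), fin at (322,315)). Carrying it to above the stage and turning it.

Emit:
send_rows(deltas="-0.01 0.028 0 0; -0.026 0.072 0 0; -0.043 0.116 0 0; -0.06 0.16 0 0; -0.075 0.204 0 0")

```text
t: 6.9
eef_pos: [0.5465, 0.0307, 0.2364]
tool_rot: [-0.0, 0.984, 0.179, -0.002]
contact_force: [-0.6, 0.4, -1.7]
gripper_width: 0.158
grasp_force: 29.4
```

Emit:
send_rows(deltas="-0.017 0.046 0 8; -0.034 0.092 0 16; -0.051 0.138 0 24; -0.068 0.184 0 32; -0.085 0.232 0 39.9")

```text
t: 7.4
eef_pos: [0.5486, -0.2149, 0.2363]
tool_rot: [-0.0, 0.985, -0.17, -0.002]
contact_force: [1.0, 0.4, -0.8]
gripper_width: 0.162
grasp_force: 29.4
```

Emit:
send_rows(deltas="0 0 0 0; 0 0 0 0; 0 0 0 0")

```text
t: 7.7
eef_pos: [0.5497, -0.2116, 0.2369]
tool_rot: [-0.001, 0.986, -0.166, -0.001]
contact_force: [0.2, 0.5, -0.3]
gripper_width: 0.158
grasp_force: 29.5
```

```bash
cat > m.py <<'E'
from h import *
np.set_printoptions(precision=4,suppress=True)
n=np.array([-.278,.097,.9556]);fc=np.array([.5562,-.2182,.110])
ex=np.array([.9022,-.315,.2946]);ex-=n*(ex@n);ex/=np.linalg.norm(ex);ey=np.cross(n,ex)
def plate(p,g):   # fit the slide's bright plate near grasp point g
    W=world(p);hsv=cv2.cvtColor(p["img"],cv2.COLOR_RGB2HSV)
    m=(np.linalg.norm(W-g,axis=-1)<.065)&(hsv[...,1]<60)&(hsv[...,2]>110)&(W[...,2]<g[2]-.005)
    k,l,st,_=cv2.connectedComponentsWithStats(m.astype(np.uint8));m=l==1+np.argmax(st[1:,4])
    X=W[m]
    for _ in range(4):
        c=X.mean(0);v=np.linalg.svd(X-c,full_matrices=False)[2][2];v*=np.sign(v[2]);d=(X-c)@v;X=X[abs(d)<2.5*d.std()+1e-4]
    a=np.cross([-v[1]*0+ey[0],ey[1],ey[2]],v);a/=np.linalg.norm(a);b=np.cross(v,a)
    r=cv2.minAreaRect((np.c_[(X-c)@a,(X-c)@b]*1000).astype(np.float32))
    ctr=c+a*r[0][0]/1e3+b*r[0][1]/1e3-.006*v
    print("plate",len(X),"rms",d.std().round(4),"normal",v,"angle to face",np.arccos(v@n).round(3),"to vert",np.arccos(v[2]).round(3),"rect",np.round(r[1],1),round(r[2],1),"underside ctr in face frame mm",np.array([ex,ey,n])@(ctr-fc)*1000)
E
python3 - <<'E'
from m import *
o,t,M=tool()
p=bot.read_camera("scene");save(p,"s2.png",(150,180,350,330),4);plate(p,t-.011*M[:,2])
p=bot.read_camera("wrist");save(p,"w3.png");plate(p,t-.011*M[:,2])
go([.5493,-.2158,.18],-19.3)
E
```

```text
plate 318 rms 0.0011 normal [ 0.0157 -0.0118  0.9998] angle to face 0.318 to vert 0.02 rect [55.3 36.8] 88.9 underside ctr in face frame mm [43.6748  5.6416 94.7088]
plate 8214 rms 0.0006 normal [ 0.0028 -0.0018  1.    ] angle to face 0.302 to vert 0.003 rect [51.9 55.1] 0.4 underside ctr in face frame mm [35.7338  3.688  96.2958]
t 7.8 tcp [ 0.5501 -0.2113  0.2376] yaw -19.11 tz [-0.001   0.0011 -1.    ] -> shift [0.0008 0.0046 0.0576] spin 0.19 F [ 0.1736  0.1234 -0.7633] grip 29.472071528434753 w 0.1562512902243756
```

View pics/s2.png

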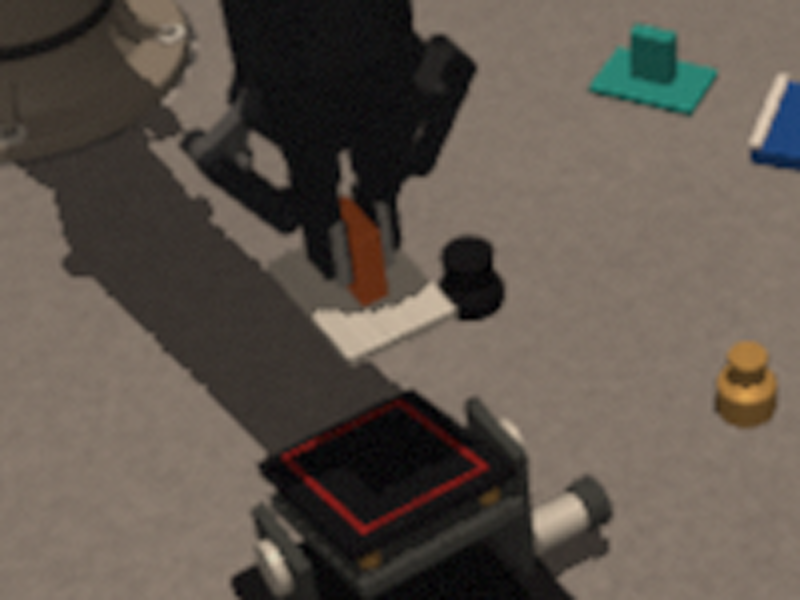

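Slide held level over the stage, and the outline is free. The tool can't tilt, so I'll drop the grip to 20 N. The face will swing the slide about the pinch line as the up-slope edge touches down.

Emit:
send_rows(deltas="-0.001 0.0045 0.02 0; -0.001 0.0045 0.045 0; -0.001 0.0045 0.07 0; -0.001 0.0045 0.082 0; -0.001 0.0045 0.082 0", force=20)

```text
t: 8.3
eef_pos: [0.5467, -0.2158, 0.1547]
tool_rot: [-0.0, 0.986, -0.167, -0.002]
contact_force: [-0.7, 0.5, -0.2]
gripper_width: 0.155
grasp_force: 29.4
```

Emit:
send_rows(deltas="0 0 0 0; 0 0 0.002 0; 0 0 0.004 0; 0 0 0.006 0; 0 0 0.006 0")

```text
t: 8.8
eef_pos: [0.5475, -0.2173, 0.1503]
tool_rot: [0.0, 0.986, -0.168, 0.0]
contact_force: [-0.2, 0.3, -1.1]
gripper_width: 0.157
grasp_force: 29.4
```

```bash
python3 - <<'E'
from m import *
o,t,M=tool()
go([.5477,-.2152,.1281],-19.3)
p=bot.read_camera("wrist");plate(p,t-.011*M[:,2])
E
```

```text
t 8.8 tcp [ 0.5475 -0.2173  0.1503] yaw -19.31 tz [ 0.     -0.0001 -1.    ] -> shift [-0.0005 -0.002   0.0222] spin -0.01 F [-0.2474  0.3202 -1.1113] grip 29.442699551582336 w 0.15698678815116895
plate 8133 rms 0.0006 normal [0.0008 0.0004 1.    ] angle to face 0.3 to vert 0.001 rect [51.9 55. ] 0.3 underside ctr in face frame mm [10.0053 -2.9161 13.1942]
```

Emit:
send_rows(deltas="0 -0.002 0 0; 0 -0.002 0.002 0; 0 -0.002 0.004 0; 0 -0.002 0.006 0", claw=0, force=20)

```text
t: 9.25
eef_pos: [0.5482, -0.2153, 0.144]
tool_rot: [0.0, 0.986, -0.168, -0.0]
contact_force: [0.9, -0.5, -1.4]
gripper_width: 0.158
grasp_force: 29.5
```

Emit:
send_rows(deltas="0 0 0.001 0; 0 0 0.002 0; 0 0 0.003 0; 0 0 0.003 0")

```text
t: 9.65
eef_pos: [0.5486, -0.2154, 0.1416]
tool_rot: [0.0, 0.986, -0.168, 0.0]
contact_force: [-1.5, 0.9, 2.4]
gripper_width: 0.162
grasp_force: 30.0
```

Emit:
send_rows(deltas="0 0 0.001 0; 0 0 0.002 0; 0 0 0.003 0; 0 0 0.003 0")

```text
t: 10.05
eef_pos: [0.5492, -0.2156, 0.1388]
tool_rot: [0.0, 0.986, -0.168, 0.001]
contact_force: [-0.1, -0.9, 5.7]
gripper_width: 0.159
grasp_force: 30.3
```

```bash
python3 - <<'E'
from m import *
o,t,M=tool()
go([.5477,-.2152,.1281],-19.3)
p=bot.read_camera("wrist");plate(p,t-.011*M[:,2])
E
```

```text
t 10.05 tcp [ 0.5492 -0.2156  0.1388] yaw -19.31 tz [ 0.002  -0.0006 -1.    ] -> shift [-0.0016  0.0001  0.0107] spin -0.01 F [-0.1498 -0.8998  5.6646] grip 30.31876802444458 w 0.15867628539535905
plate 8228 rms 0.0006 normal [-0.0038  0.0016  1.    ] angle to face 0.295 to vert 0.004 rect [52. 55.] 0.2 underside ctr in face frame mm [ 7.6989 -0.8639  2.0178]
```

Emit:
send_rows(deltas="0 0 0 0; 0 0 0 0; 0 0 0 0", claw=0.1, force=20)

```text
t: 10.4
eef_pos: [0.5492, -0.2157, 0.1389]
tool_rot: [0.0, 0.986, -0.168, 0.001]
contact_force: [1.0, -0.3, 5.7]
gripper_width: 0.159
grasp_force: 30.3
```

Emit:
send_rows(deltas="0 0 0.001 0; 0 0 0.002 0; 0 0 0.003 0; 0 0 0.003 0")

```text
t: 10.8
eef_pos: [0.5498, -0.2159, 0.1363]
tool_rot: [0.0, 0.986, -0.168, 0.002]
contact_force: [0.3, -0.8, 7.5]
gripper_width: 0.155
grasp_force: 30.6
```

Emit:
send_rows(deltas="0 0 0.0005 0; 0 0 0.001 0; 0 0 0.001 0")

```text
t: 11.1
eef_pos: [0.55, -0.2159, 0.1355]
tool_rot: [0.0, 0.986, -0.168, 0.002]
contact_force: [0.3, -0.8, 8.7]
gripper_width: 0.159
grasp_force: 30.7
```

```bash
python3 - <<'E'
from m import *
o,t,M=tool()
go([.5477,-.2152,.1281],-19.3)
p=bot.read_camera("wrist");plate(p,t-.011*M[:,2])
E
```

```text
t 11.1 tcp [ 0.55   -0.2159  0.1355] yaw -19.31 tz [ 0.0039 -0.0013 -1.    ] -> shift [-0.0025  0.0001  0.0074] spin -0.01 F [ 0.3365 -0.7963  8.653 ] grip 30.662487745285034 w 0.15945572128361207
plate 8239 rms 0.0006 normal [-0.0066  0.0022  1.    ] angle to face 0.292 to vert 0.007 rect [52.4 55.1] 0.1 underside ctr in face frame mm [ 7.41   -0.8667 -1.2688]
```

Emit:
send_rows(deltas="0 0 0.0005 0; 0 0 0.001 0; 0 0 0.0015 0; 0 0 0.0015 0")

```text
t: 11.55
eef_pos: [0.5496, -0.2157, 0.1339]
tool_rot: [0.0, 0.986, -0.168, 0.002]
contact_force: [-0.7, -0.1, 8.1]
gripper_width: 0.163
grasp_force: 30.9
```

Emit:
send_rows(deltas="0 0 0.0005 0; 0 0 0.001 0; 0 0 0.001 0")

```text
t: 11.85
eef_pos: [0.5495, -0.2157, 0.1329]
tool_rot: [0.0, 0.986, -0.168, 0.001]
contact_force: [-1.2, 0.0, 8.2]
gripper_width: 0.155
grasp_force: 30.9
```

Emit:
send_rows(deltas="0 0 0.0005 0; 0 0 0.001 0; 0 0 0.001 0")

```text
t: 12.15
eef_pos: [0.5494, -0.2157, 0.1319]
tool_rot: [0.0, 0.986, -0.168, 0.001]
contact_force: [-0.6, -0.3, 8.5]
gripper_width: 0.16
grasp_force: 31.1
```

```bash
python3 - <<'E'
from m import *
o,t,M=tool()
go([.5477,-.2152,.1281],-19.3)
p=bot.read_camera("wrist");plate(p,t-.011*M[:,2])
E
```

```text
t 12.15 tcp [ 0.5494 -0.2157  0.1319] yaw -19.31 tz [ 0.0026 -0.0009 -1.    ] -> shift [-0.0018  0.0001  0.0038] spin -0.01 F [-0.6175 -0.3343  8.5005] grip 31.051368713378906 w 0.16040109182478376
plate 8469 rms 0.0006 normal [-0.0424  0.0153  0.999 ] angle to face 0.254 to vert 0.045 rect [53.1 55.2] 0.4 underside ctr in face frame mm [ 7.0045 -0.8706 -4.2236]
```

It pivots in the grip at about 8.5 N, a safe force. Continuing down.

Emit:
send_rows(deltas="0 0 0.0007 0; 0 0 0.0014 0; 0 0 0.002 0; 0 0 0.0025 0; 0 0 0.0025 0")

```text
t: 12.7
eef_pos: [0.5482, -0.2153, 0.1292]
tool_rot: [0.0, 0.986, -0.168, -0.0]
contact_force: [-4.6, 1.2, 11.8]
gripper_width: 0.159
grasp_force: 31.9
```

Emit:
send_rows(deltas="0 0 0.0007 0; 0 0 0.0014 0; 0 0 0.002 0; 0 0 0.0025 0; 0 0 0.0025 0")

```text
t: 13.2
eef_pos: [0.547, -0.2149, 0.1264]
tool_rot: [-0.0, 0.986, -0.168, -0.001]
contact_force: [-8.1, 2.6, 13.3]
gripper_width: 0.161
grasp_force: 32.8
```

```bash
python3 - <<'E'
from m import *
o,t,M=tool()
go([.5486,-.2155,.1253],-19.3)
p=bot.read_camera("wrist");plate(p,t-.011*M[:,2])
p=bot.read_camera("scene");plate(p,t-.011*M[:,2])
E
```

```text
t 13.2 tcp [ 0.547  -0.2149  0.1264] yaw -19.31 tz [-0.0025  0.0005 -1.    ] -> shift [0.0017 0.0001 0.0011] spin -0.01 F [-8.1388  2.6422 13.2646] grip 32.81285226345062 w 0.16123853021621656
plate 8930 rms 0.0006 normal [-0.1387  0.0486  0.9891] angle to face 0.152 to vert 0.147 rect [56.8 55.1] 0.1 underside ctr in face frame mm [ 4.981  -0.7693 -7.0427]
plate 278 rms 0.0011 normal [-0.1291  0.0515  0.9903] angle to face 0.16 to vert 0.139 rect [53.4 39.2] 89.5 underside ctr in face frame mm [14.9797  0.4638 -7.1925]
```

Emit:
send_rows(deltas="-0.0007 0 0.0005 0; -0.0014 0 0.001 0; -0.002 0 0.0015 0; -0.002 0 0.0015 0")

```text
t: 13.7
eef_pos: [0.5463, -0.2146, 0.1251]
tool_rot: [0.0, 0.986, -0.168, 0.0]
contact_force: [-3.7, 1.1, 11.6]
gripper_width: 0.157
grasp_force: 32.6
```

```bash
python3 - <<'E'
from m import *
o,t,M=tool()
go([.5486,-.2155,.1253],-19.3);print("Fn",o["contact_force"]@n)
p=bot.read_camera("wrist");plate(p,t-.011*M[:,2])
E
```

```text
t 13.7 tcp [ 0.5463 -0.2146  0.1251] yaw -19.3 tz [ 0.0002 -0.0003 -1.    ] -> shift [ 0.0024  0.0001 -0.0002] spin -0.0 F [-3.6539  1.0851 11.5597] grip 32.59854733943939 w 0.1568265330603463
Fn 12.167464011658028
plate 9018 rms 0.0006 normal [-0.165   0.0574  0.9846] angle to face 0.124 to vert 0.176 rect [55.2 57.6] 89.6 underside ctr in face frame mm [ 4.3532 -0.7685 -7.6372]
```

Emit:
send_rows(deltas="-0.0006 0 0.0007 0; -0.0012 0 0.0014 0; -0.0018 0 0.002 0; -0.002 0 0.0025 0; -0.002 0 0.0025 0")

```text
t: 14.25
eef_pos: [0.5451, -0.2142, 0.1227]
tool_rot: [0.0, 0.986, -0.168, 0.001]
contact_force: [-1.8, 0.1, 8.6]
gripper_width: 0.157
grasp_force: 32.9
```

```bash
python3 - <<'E'
from m import *
o,t,M=tool()
go([.5486,-.2155,.1253],-19.3);print("Fn",o["contact_force"]@n)
p=bot.read_camera("wrist");plate(p,t-.011*M[:,2])
E
```

```text
t 14.25 tcp [ 0.5451 -0.2142  0.1227] yaw -19.3 tz [ 0.0015 -0.0006 -1.    ] -> shift [ 0.0037  0.0001 -0.0026] spin -0.0 F [-1.8395  0.0582  8.5939] grip 32.87022113800049 w 0.15744335810192625
Fn 8.729303686630866
plate 9259 rms 0.0006 normal [-0.2104  0.0735  0.9749] angle to face 0.075 to vert 0.225 rect [59.2 55.1] 0.4 underside ctr in face frame mm [ 3.6532 -0.8615 -8.9335]
```

Emit:
send_rows(deltas="-0.0004 0 0.0007 0; -0.0008 0 0.0014 0; -0.0012 0 0.002 0; -0.0015 0 0.0025 0; -0.0015 0 0.0025 0")

```text
t: 14.8
eef_pos: [0.544, -0.2138, 0.1203]
tool_rot: [0.0, 0.986, -0.168, 0.001]
contact_force: [-1.1, 0.7, 9.7]
gripper_width: 0.16
grasp_force: 33.2
```

```bash
python3 - <<'E'
from m import *
o,t,M=tool()
go([.5486,-.2155,.1253],-19.3);print("Fn",o["contact_force"]@n)
p=bot.read_camera("wrist");plate(p,t-.011*M[:,2])
E
```

```text
t 14.8 tcp [ 0.544  -0.2138  0.1203] yaw -19.31 tz [ 0.0022 -0.0008 -1.    ] -> shift [ 0.0049  0.0001 -0.005 ] spin -0.01 F [-1.1142  0.7206  9.6525] grip 33.24145317077637 w 0.1596008976215053
Fn 9.60360917347168
plate 9449 rms 0.0005 normal [-0.2561  0.0887  0.9626] angle to face 0.027 to vert 0.274 rect [60.9 55.1] 0.1 underside ctr in face frame mm [  2.5487  -0.8102 -10.235 ]
```

Emit:
send_rows(deltas="-0.0003 0 0.0006 0; -0.0006 0 0.0012 0; -0.0009 0 0.0018 0; -0.0009 0 0.0018 0; -0.0009 0 0.0018 0")

```text
t: 15.35
eef_pos: [0.5435, -0.2137, 0.119]
tool_rot: [0.0, 0.986, -0.168, 0.001]
contact_force: [-1.4, -0.3, 11.7]
gripper_width: 0.159
grasp_force: 34.1
```

```bash
python3 - <<'E'
from m import *
o,t,M=tool()
go([.5486,-.2155,.1253],-19.3);print("Fn",o["contact_force"]@n)
p=bot.read_camera("wrist");plate(p,t-.011*M[:,2])
E
```

```text
t 15.35 tcp [ 0.5435 -0.2137  0.119 ] yaw -19.31 tz [ 0.0028 -0.0011 -1.    ] -> shift [ 0.0055  0.     -0.0063] spin -0.01 F [-1.4114 -0.3209 11.6621] grip 34.08140301704407 w 0.15933261182387182
Fn 11.505582555052097
plate 9549 rms 0.0005 normal [-0.2784  0.0966  0.9556] angle to face 0.012 to vert 0.299 rect [61.6 55.1] 0.3 underside ctr in face frame mm [  2.228   -0.79   -10.9504]
```

Flush: the plate normal equals the face normal, with the face near its stop. The slide sits 7 mm down-slope of centre, so I'll lift off along the normal, shift up-slope and press again.

Emit:
send_rows(deltas="-0.0012 0 -0.004 0; -0.0024 0 -0.008 0; -0.0038 0 -0.0124 0; -0.0038 0 -0.0124 0; -0.0005 0 -0.0135 0")

```text
t: 15.9
eef_pos: [0.5406, -0.2127, 0.1301]
tool_rot: [-0.0, 0.986, -0.168, -0.001]
contact_force: [0.2, -0.8, -1.3]
gripper_width: 0.159
grasp_force: 32.1
```

Emit:
send_rows(deltas="0.0034 0 -0.001 0; 0.0034 0 -0.001 0; 0.0034 0 -0.001 0")

```text
t: 16.2
eef_pos: [0.5449, -0.2141, 0.1316]
tool_rot: [-0.0, 0.986, -0.168, -0.0]
contact_force: [-0.2, 1.2, -0.9]
gripper_width: 0.161
grasp_force: 32.1
```

```bash
python3 - <<'E'
from m import *
o,t,M=tool()
g=fc+.0305*n;go(g-[0,0,.011],-19.3);print("Fn",o["contact_force"]@n, "P in face mm",np.array([ex,ey,n])@(t-.011*M[:,2]-.0355*n-fc)*1e3)
p=bot.read_camera("wrist");plate(p,t-.011*M[:,2])
p=bot.read_camera("scene");plate(p,t-.011*M[:,2]);save(p,"s3.png",(170,240,320,360),5)
E
```

```text
t 16.2 tcp [ 0.5449 -0.2141  0.1316] yaw -19.3 tz [-0.0005  0.0002 -1.    ] -> shift [0.003  0.0002 0.0035] spin -0.0 F [-0.1935  1.1939 -0.8751] grip 32.070026993751526 w 0.1614165380127562
Fn -0.6666520530975182 P in face mm [-1.8298  0.1614 -0.7711]
plate 9513 rms 0.0005 normal [-0.2722  0.0946  0.9576] angle to face 0.013 to vert 0.292 rect [61.7 55.1] 0.0 underside ctr in face frame mm [ 7.4369 -0.7481  0.5482]
plate 267 rms 0.0011 normal [-0.2436  0.085   0.9662] angle to face 0.04 to vert 0.261 rect [41.9 53.8] 0.4 underside ctr in face frame mm [18.6377  0.4182  2.1291]
```

View pics/s3.png

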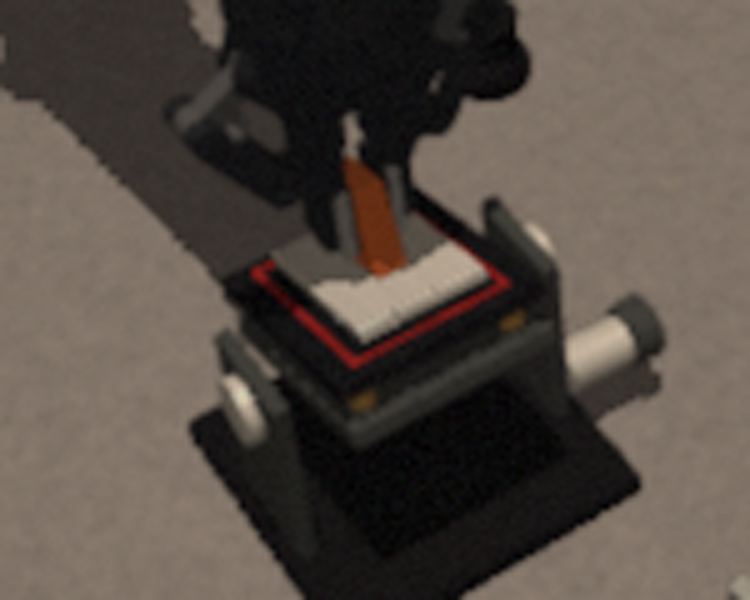

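Slide is just off the face, parallel to it and inside the red outline (corners near (352,362) and (505,280) show even gaps). Pressing it in along the normal.

Emit:
send_rows(deltas="0.0017 0 -0.0005 0; 0.002 0 0.0007 0; 0.0026 0 0.0026 0; 0.0031 0 0.0042 0; 0.0035 0 0.0052 0")

```text
t: 16.8
eef_pos: [0.5484, -0.2154, 0.127]
tool_rot: [0.0, 0.986, -0.168, 0.0]
contact_force: [-2.1, 1.2, 4.6]
gripper_width: 0.159
grasp_force: 32.9
```

Emit:
send_rows(deltas="0 0 0 0; 0 0 0 0; 0 0 0 0; 0 0 0 0")

```text
t: 17.2
eef_pos: [0.5484, -0.2154, 0.127]
tool_rot: [0.0, 0.986, -0.168, 0.0]
contact_force: [-1.8, -0.1, 4.4]
gripper_width: 0.156
grasp_force: 32.9
```

```bash
python3 - <<'E'
from m import *
o,t,M=tool()
g=fc+.0305*n;go(g-[0,0,.011],-19.3);print("Fn",o["contact_force"]@n, "P in face mm",np.array([ex,ey,n])@(t-.011*M[:,2]-.0355*n-fc)*1e3)
p=bot.read_camera("wrist");plate(p,t-.011*M[:,2])
E
```

```text
t 17.2 tcp [ 0.5484 -0.2154  0.127 ] yaw -19.3 tz [ 0.0003 -0.0001 -1.    ] -> shift [-0.0007  0.0001 -0.0012] spin -0.0 F [-1.8259 -0.1187  4.3857] grip 32.87368297576904 w 0.15589583418255457
Fn 4.687036903505111 P in face mm [ 0.3061  0.1159 -6.3146]
plate 9492 rms 0.0005 normal [-0.2757  0.0956  0.9565] angle to face 0.012 to vert 0.296 rect [55.  61.6] 89.9 underside ctr in face frame mm [ 9.5249 -0.7513 -4.9581]
```

Emit:
send_rows(deltas="0.0001 0 0.0004 0; 0.0002 0 0.0008 0; 0.0002 0 0.0008 0; 0.0002 0 0.0008 0; 0.0002 0 0.0008 0")

```text
t: 17.75
eef_pos: [0.5486, -0.2154, 0.1261]
tool_rot: [0.0, 0.986, -0.168, 0.0]
contact_force: [-2.0, 0.7, 4.8]
gripper_width: 0.16
grasp_force: 33.0
```

```bash
python3 - <<'E'
from m import *
F=[]
for i in range(6):
    p=bot.read_camera("wrist");o,t,M=tool();F.append(o["contact_force"]@n)
plate(p,t-.011*M[:,2]);print("Fn",np.mean(F),F,"grip",o["grasp_force"],"v",np.abs(o["joint_vel"]).max(),"P",np.array([ex,ey,n])@(t-.011*M[:,2]-.0355*n-fc)*1e3)
p=bot.read_camera("scene");save(p,"s4.png",(170,240,320,360),5)
W=world(p);hsv=cv2.cvtColor(p["img"],cv2.COLOR_RGB2HSV)
near=np.linalg.norm(W-fc,axis=-1)<.08
red=near&((hsv[...,0]<8)|(hsv[...,0]>172))&(hsv[...,1]>150)&(hsv[...,2]>80)
X=(W[red]-fc)@np.array([ex,ey,n]).T*1e3;X=X[abs(X[:,2])<15];print("red outline: n median",np.median(X[:,2]),"x,y pct",np.percentile(X[:,:2],[1,99],axis=0),len(X))
E
```

```text
plate 9517 rms 0.0005 normal [-0.2761  0.0957  0.9563] angle to face 0.012 to vert 0.297 rect [61.3 55.1] 0.0 underside ctr in face frame mm [ 9.7047 -0.7577 -5.8401]
Fn 5.7803740375253305 [np.float64(5.5252461613414585), np.float64(5.338314847324244), np.float64(5.304677194825195), np.float64(6.485463946336549), np.float64(5.7159392903925035), np.float64(6.31260278493203)] grip 32.954020500183105 v 0.0012635358154164298 P [ 0.3055  0.131  -7.2048]
red outline: n median -3.6980110522709406 x,y pct [[-46.0618 -35.5079]
 [ 49.5022  34.9012]] 113
```

View pics/s4.png

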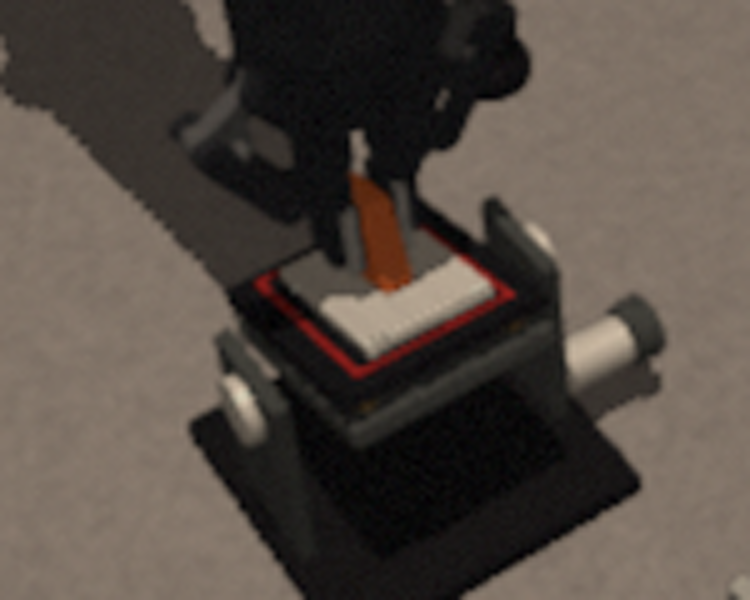

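The slide is flush and centred to about 1–2 mm. The normal force is about 6.7 N once the slide's weight is allowed for, which puts the face about 5 mm in. It is holding still, so I'm handing in.

```bash
python3 -c "
from station import bot
print(bot.hand_in())"
```

```text
the job is handed in; nothing more can be done
None
```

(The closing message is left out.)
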